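# Pop a setup block out of its push-to-release case and lay it on the oil stone

### The arm

A 6-joint arm with a two-finger parallel gripper is mounted at the origin on a cart in front of the work surface, level with it; the furniture and walls round the work are solid. World frame = base frame: x ahead of the robot, y to its left, z up, the work surface at z = 0. Lengths are in m, angles in rad, forces in N, time in s.
With the tool pointing down it reaches from about 0.225 to 0.875 m from the base axis. Payload 3.4 kg.
Tool frame: the origin (TCP) lies at the very end of the fingers, on their centre line; the grasp point (between the pads) lies 19 mm behind it; z points along the fingers, y is the line along which they close (so a half turn about z gives the same grasp; the last joint's range is limited). The gripper opens to 85 mm and grips with 20 to 120 N. Pads are 22 mm wide; open, the fingers measure 114 mm over their backs; the gripper's body (76 mm by 85 mm) begins 54 mm behind the grasp point. The pads swing forward as they close: fully open they stand 13 mm farther back than shut.
Start: joints at [1.071, 0.276, 1.505, -0, 1.361, -0.121], TCP at [0.213, 0.534, 0.231] pointing down, gripper open.
Joint ranges: [-2.89, 2.89], [-0.75, 2.08], [0.22, 2.7], [-1.18, 4.32], [0.11, 2.71], [-2.7, 2.7]. Speed limits (rad/s): [2.57, 2.57, 3.14, 3.14, 3.14, 3.14].

### API

Orientations are given as a unit quaternion [w, x, y, z].
In Python, from rig import get_state, optics, sign_off gives the robot as it stands.
- The arm moves only by the tool send_rows, never from a script. Its argument "increments" is a list of rows, each an object with "gripper": the gripper's target within -1 to 1 (shut at 1, half-way at 0, fully open at -1); "linear": the shift along the world's x, y, z in m, a list of three; "delta_rot": the turn, a rotation vector about the world's x, y, z in rad, a list of three. In form: [{"gripper": gripper, "linear": [dx, dy, dz], "delta_rot": [rx, ry, rz]}, ...]. A call has 1 to 8 rows; each row is the pose to reach, as a shift and turn from the pose commanded when the call began; what a row does not reach only later rows make up. A row lasts 1/10 s, in which the tool goes at most 50 mm and 8.59 degrees, less where a joint would pass 70% of its speed; a pose out of reach is approached as far as the arm can. A call with a gripper value outside its range is refused whole. The fingers move at their own pace and stop on an object; "newtons" is the grip in N (left out, the last holds). Time passes only in rows, so rows that repeat a pose let the fingers close. It gives the time, the measured TCP pose, the force, the opening and the grip force at its end, in the units of the state.
- get_state(): the state, without advancing time (a new reading comes with each control period).
- optics.get_image(name): name is "scene" or "top"; returns a dict with "pixels" (384x512x3 uint8, blue, green, red), "K" (3x3 intrinsics, pixels), "k1" (the pictures are not rectified: a ray, as slopes to the right and down, at radius r is drawn at 1 + k1 r^2 times it, then the intrinsics apply), "rvec" (rotation vector, rad) and "tvec" (3), from world to camera coordinates, as OpenCV has them. Camera axes: x right, y down, z forward; pixel columns grow to the right and rows downward; lengths in m; the calibration is good to about 2 mm. A picture is of the moment at which its call begins. There is no depth.
- sign_off(): hands the job in; it is judged then, once.
The state is a dict: "clock": time; "qpos": joint angles; "qd": joint speeds; "effort": joint torques, N m; "position": TCP position; "ee_rot": TCP orientation; "contact_force": force on the tool from outside, world axes, zero at the start; "moment": the same for the moment, N m; "width": finger opening in m; "gripper_force": force on a finger pad.
Only numpy, scipy, OpenCV 4.12 (cv2) and the standard library are available. Lean on these libraries where they do the work, as an engineer would, in place of code of your own. Each camera call takes 0.05 s, during which the arm holds its last target. There are 200 camera calls.

### The job

Two steel setup blocks sit sunk in push-to-release cases: press the wider one gently down just until its latch lets go, let it spring up, then lift it out and lay it down gently, flat on the middle part of the oil stone, with its long side along the stone and not overhanging it. Leave the narrower block latched in its case, and do not disturb the pencil and the nail punch.

Things in the scene. Friction and masses are not known exactly. Their poses are not given: they have to be found in the camera images.
- wide_center (a point): centre of the wider steel setup block, loose, 50 x 75 mm seen from above, 25 mm thick, 0.28 to 0.42 kg. At the start it lies in its case, top 1 mm below the rim (2 mm gap all round), too deep to grip. The point's x axis is vertical (25 mm thickness), y along its 75 mm length, z along its 50 mm width.
- narrow_center (a point): centre of the narrower steel setup block, 30 x 75 mm seen from above and 25 mm thick, sunk in the other case in the same way; it stays there. y along its 75 mm length, z up.
- wide_case: wooden case of the wider block, fixed to the bench: 110 mm (x from -40 to +70 mm) x 103 mm (y) x 50 mm high, a slim dark latch plate on its top on the +x side. Origin: at bench height under the centre of its 54 x 79 mm pocket, in which the block lies (block length along the case's y, width along its x). z up.
- narrow_case: the other case, of the same outside size, with a 34 x 79 mm pocket for the narrower block; origin and axes likewise.
- wide_carrier (a joint): height (m) of the spring carrier under the wider block: 0 latched, negative pressed, 0.021 sprung out (block top 20 mm above the rim). Pressing takes 4 to 10 N; at an unseen depth, differing each time, 3 to 12 mm below rest, the latch lets go for good, unfelt; 1 mm deeper is a firm stop (15 to 40 N more per mm; pressing over 18 N may break it). The carrier rises as the presser withdraws.
- narrow_carrier (a joint): the same for the narrower block, which must stay latched (0). Both latches: pressed too little, the carrier returns to 0, still latched, and may be pressed again.
- oil_stone: oil stone in a wooden tray, fixed to the bench: tray 68 x 200 x 16 mm, on it the grey stone, 50 x 180 mm, top face 28 mm above the bench. Origin: centre of the underside, on the bench; x across the stone, y along it, z up.
- pencil: flat carpenter's pencil 15 x 143 x 9 mm, loose on the bench between the stone and the nearest case, a bystander; origin at the centre of its underside
- nail_set: steel nail punch 11 x 127 x 10 mm, loose on the bench between the two cases, a bystander; origin at the centre of its underside
Not all that is in view belongs to the job. What is shaped like the wide_case but yellow is not meant. What is shaped like the narrow_case but green is not meant.

How it is judged:
On the way, in this order (a step that is already met when the one before it is completed fails the run):
1. the latch lets go and the wider block springs up in its case (value of joint wide_carrier above 0.016 m and z of wide_center in the frame of wide_case between 0.05 and 0.066 m), for 0.1 s.
2. the wider block is lifted clear of its case (z of wide_center in the frame of wide_case above 0.075 m), for 0.1 s.
At the end, for the whole second after the job is handed in: The wider block rests flat (within 0.1 rad) on the oil stone, its centre within 12 mm of the stone's centre line and within 54 mm of its middle lengthwise, its long side along the stone within 0.2 rad; the narrower block is still latched in its case (x of wide_center in the frame of oil_stone between -0.012 and 0.012 m and y of wide_center in the frame of oil_stone between -0.054 and 0.054 m and z of wide_center in the frame of oil_stone between 0.037 and 0.044 m and angle between the y axis of wide_center and the y axis of oil_stone, either way round below 0.2 rad and angle between the x axis of wide_center and the z axis of oil_stone, either way round below 0.1 rad and distance between narrow_center and narrow_case below 0.041 m and value of joint narrow_carrier below 0.004 m); the robot touches nothing.
It fails at once if more than 22 N is passed through the wider block into its case (contact force between wide_case and wide_block above 22 N).
It fails at once if the narrower block is released (value of joint narrow_carrier above 0.006 m).
It fails at once if the pencil is pushed more than 30 mm away (distance of pencil from where it was at the start of the episode above 0.03 m).
It fails at once if the nail punch is pushed more than 30 mm away (distance of nail_set from where it was at the start of the episode above 0.03 m).
It fails at once if the block is dropped or slammed onto the stone (more than 70 N) (contact force between oil_stone and wide_block above 70 N).
It also fails if it takes over 56 s, if anything falls off the work surface, if the arm or the gripper's body presses on something with over 40 N, if the wrist force passes 120 N, or if a joint passes its speed limit or range.

## Working session

There is one attempt and no reset: what is moved stays moved. The work goes in short steps, Python scripts to look and compute and a tool call to move; the robot and the scene stay as the last step left them, time stands still between calls to the robot, and variables do not carry over. Pictures are saved under pics/ and viewed, at most 10 in all, crops included, and the job is handed in when it is done.

Besides the shell and the picture viewer there is one more tool, called after ">>>" as a command line: name --argument value ..., lists and objects as JSON in quotes. send_rows: Moves the arm, as the interface text tells. Its arguments: {"type":"object","properties":{"increments":{"type":"array"},"newtons":{"type":"number"}},"required":["increments"]}

```bash
mkdir -p pics; cat > h.py <<'E'
import cv2,numpy as np
from rig import get_state,optics,sign_off
def snap(cam,name):
    im=optics.get_image(cam); cv2.imwrite(f'pics/{name}.png',im['pixels'])
    np.savez(f'pics/{name}.npz',**{k:np.array(v) for k,v in im.items()}); return im
def px2w(name,pts,z):
    d=np.load(f'pics/{name}.npz'); R=cv2.Rodrigues(d['rvec'])[0]; t=d['tvec'].ravel()
    u=cv2.undistortPoints(np.array(pts,float).reshape(-1,1,2),d['K'],np.array([float(d['k1']),0,0,0])).reshape(-1,2)
    C=-R.T@t; r=np.c_[u,np.ones(len(u))]@R
    z=np.broadcast_to(z,len(u)); return C+r*((z-C[2])/r[:,2])[:,None]
E
python3 - <<'E'
from h import *
for c in('top','scene'): 
    i=snap(c,c+'0'); print(i['k1'],-cv2.Rodrigues(np.array(i['rvec'],float))[0].T@np.array(i['tvec']).ravel())
print(get_state())
E
```

```text
-0.1412960183530727 [0.38506701 0.11744856 1.04676036]
-0.16373148419451913 [-0.32100155 -0.29562581  0.68079525]
{'clock': 0.1, 'qpos': array([ 1.07099616e+00,  2.76537182e-01,  1.50602331e+00, -1.67273100e-05,
        1.36069660e+00, -1.21023381e-01]), 'qd': array([-7.90992249e-04, -2.32636490e-03, -2.91410191e-03, -1.37323413e-03,
       -1.83926755e-03, -3.54843159e-05]), 'effort': array([ 8.59276861e-04, -4.17699337e+01, -2.46405333e+01, -3.37749088e-04,
        5.78151332e-03,  7.80788724e-06]), 'position': array([0.21241836, 0.53381106, 0.23051643]), 'ee_rot': array([-2.46415572e-04,  1.88256473e-01,  9.82119549e-01, -7.94946905e-04]), 'contact_force': array([ 0.83994559,  0.2144115 , -0.61192727]), 'moment': array([-0.02274101, -0.0404556 , -0.00382057]), 'gripper_force': 0.0, 'width': 0.08557182353774383}
```

View pics/top0.png

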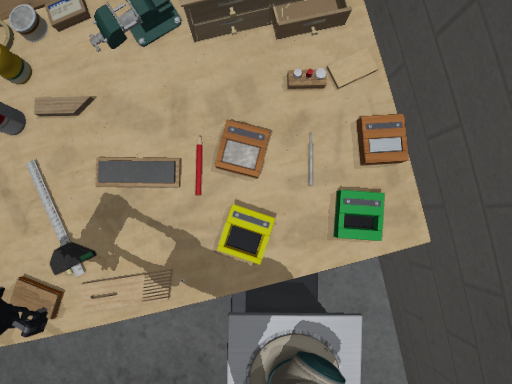

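View pics/scene0.png

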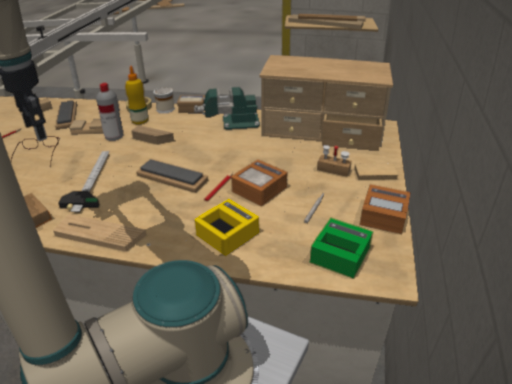

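Top view: the wide case (brown) is at about (243,148) with its plate to the upper side. The narrow case is at (383,138), the stone at (139,172) and the pencil at (199,167). I'll crop in to get the corners.

```bash
python3 - <<'E'
from h import *
im=cv2.imread('pics/top0.png')
cv2.imwrite('pics/c1.png',cv2.resize(im[110:200,85:285],None,fx=4,fy=4,interpolation=cv2.INTER_CUBIC))
E
```

```text
(no output)
```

View pics/c1.png

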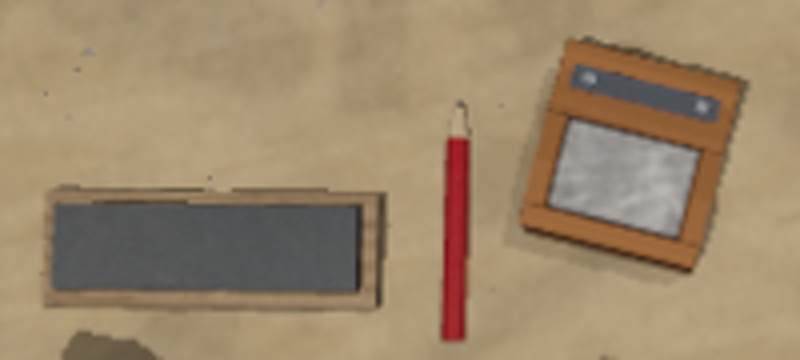

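The crop shows the block's corners at (568,117), (700,151), (682,239), (548,207) and the stone's at (53,205), (359,205), (359,291), (53,291). All of these are in 4x crop pixels.

```bash
python3 - <<'E'
from h import *
def m(n,p,z):
    w=px2w('top0',(np.array(p)+.5)/4-.5+[85,110],z)[:,:2]
    e=np.roll(w,-1,0)-w; print(n,w.round(4).tolist(),'c',w.mean(0).round(4),'len',np.linalg.norm(e,axis=1).round(4),'ang',np.degrees(np.arctan2(e[:,1],e[:,0])).round(1))
m('block',[(568,117),(700,151),(682,239),(548,207)],.049)
m('case',[(570,40),(747,83),(691,270),(522,226)],.05)
m('stone',[(53,205),(359,205),(359,291),(53,291)],.028)
m('pencil',[(460,102),(454,340)],.009)
from scipy.spatial.transform import Rotation as R
s=get_state(); q=s['ee_rot']; print(R.from_quat(np.roll(q,-1)).as_matrix().round(3))
E
```

```text
block [[0.5538, 0.1679], [0.5358, 0.093], [0.4857, 0.1023], [0.5024, 0.178]] c [0.5194 0.1353] len [0.077  0.051  0.0775 0.0524] ang [-103.5  169.5   77.6  -11.1]
case [[0.5978, 0.1678], [0.5751, 0.0671], [0.4682, 0.097], [0.4913, 0.1923]] c [0.5331 0.131 ] len [0.1032 0.1109 0.0981 0.1093] ang [-102.7  164.4   76.4  -13. ]
stone [[0.5016, 0.4684], [0.5042, 0.2883], [0.4546, 0.2868], [0.4514, 0.4663]] c [0.4779 0.3774] len [0.1801 0.0496 0.1795 0.0502] ang [ -89.2 -178.3   91.     2.4]
pencil [[0.5684, 0.2337], [0.4282, 0.2335]] c [0.4983 0.2336] len [0.1402 0.1402] ang [-1.799e+02  1.000e-01]
[[-0.929  0.37  -0.001]
 [ 0.37   0.929 -0.001]
 [ 0.    -0.002 -1.   ]]
```

>>> send_rows --increments '[{"gripper": 1, "linear": [0.03, -0.04, 0], "delta_rot": [0, 0, -0.13]}, {"gripper": 1, "linear": [0.06, -0.078, 0], "delta_rot": [0, 0, -0.27]}, {"gripper": 1, "linear": [0.09, -0.117, 0], "delta_rot": [0, 0, -0.41]}, {"gripper": 1, "linear": [0.12, -0.156, 0], "delta_rot": [0, 0, -0.55]}, {"gripper": 1, "linear": [0.15, -0.195, 0], "delta_rot": [0, 0, -0.69]}, {"gripper": 1, "linear": [0.18, -0.234, 0], "delta_rot": [0, 0, -0.83]}, {"gripper": 1, "linear": [0.21, -0.273, 0], "delta_rot": [0, 0, -0.97]}, {"gripper": 1, "linear": [0.24, -0.312, 0], "delta_rot": [0, 0, -1.11]}]' --newtons 20

```text
clock: 0.9
position: [0.4533, 0.2205, 0.2311]
ee_rot: [-0.0, 0.68, 0.734, -0.0]
contact_force: [0.5, 0.2, -0.2]
width: 0.0002
gripper_force: 0.0
```

>>> send_rows --increments '[{"gripper": 1, "linear": [0.033, -0.035, 0], "delta_rot": [0, 0, -0.14]}, {"gripper": 1, "linear": [0.0655, -0.07, 0], "delta_rot": [0, 0, -0.28]}, {"gripper": 1, "linear": [0.0655, -0.087, -0.035], "delta_rot": [0, 0, -0.309]}, {"gripper": 1, "linear": [0.0655, -0.087, -0.075], "delta_rot": [0, 0, -0.309]}, {"gripper": 1, "linear": [0.0655, -0.087, -0.115], "delta_rot": [0, 0, -0.309]}, {"gripper": 1, "linear": [0.0655, -0.087, -0.145], "delta_rot": [0, 0, -0.309]}, {"gripper": 1, "linear": [0.0655, -0.087, -0.165], "delta_rot": [0, 0, -0.309]}, {"gripper": 1, "linear": [0.0655, -0.087, -0.165], "delta_rot": [0, 0, -0.309]}]'

```text
clock: 1.7
position: [0.5153, 0.1348, 0.0632]
ee_rot: [-0.002, 0.783, 0.622, -0.003]
contact_force: [-0.3, -1.1, 1.1]
width: -0.0002
gripper_force: 0.0
```

```bash
python3 - <<'E'
from h import *
im=snap('scene','s1')['pixels']; print(get_state()['position'],get_state()['contact_force'])
cv2.imwrite('pics/c2.png',cv2.resize(im[110:230,190:330],None,fx=4,fy=4,interpolation=cv2.INTER_CUBIC))
E
```

```text
[0.51690132 0.13507566 0.06500935] [-0.42113443  0.91204181 -0.12618046]
```

View pics/c2.png

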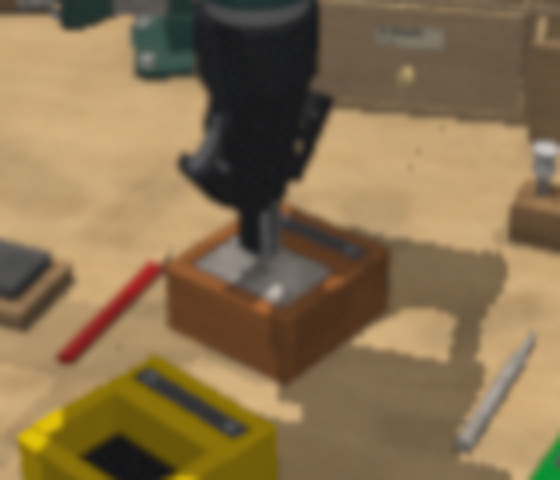

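The shut fingers hang over the block's middle, with their tip at about (262,240) in the crop. Next I'll descend to just above it.

>>> send_rows --increments '[{"gripper": 1, "linear": [0, 0, -0.006], "delta_rot": [0, 0, 0]}, {"gripper": 1, "linear": [0, 0, -0.01], "delta_rot": [0, 0, 0]}, {"gripper": 1, "linear": [0, 0, -0.013], "delta_rot": [0, 0, 0]}, {"gripper": 1, "linear": [0, 0, -0.014], "delta_rot": [0, 0, 0]}, {"gripper": 1, "linear": [0, 0, -0.014], "delta_rot": [0, 0, 0]}, {"gripper": 1, "linear": [0, 0, -0.014], "delta_rot": [0, 0, 0]}]'

```text
clock: 2.35
position: [0.5183, 0.1353, 0.0526]
ee_rot: [0.0, 0.783, 0.623, 0.0]
contact_force: [0.3, -0.3, -0.3]
width: -0.0002
gripper_force: 0.0
```

>>> send_rows --increments '[{"gripper": 1, "linear": [0, 0, -0.0005], "delta_rot": [0, 0, 0]}, {"gripper": 1, "linear": [0, 0, -0.001], "delta_rot": [0, 0, 0]}, {"gripper": 1, "linear": [0, 0, -0.0015], "delta_rot": [0, 0, 0]}, {"gripper": 1, "linear": [0, 0, -0.0015], "delta_rot": [0, 0, 0]}, {"gripper": 1, "linear": [0, 0, -0.0015], "delta_rot": [0, 0, 0]}]'

```text
clock: 2.85
position: [0.5182, 0.1353, 0.0508]
ee_rot: [0.0, 0.783, 0.622, -0.0]
contact_force: [-0.5, -0.7, 0.2]
width: 0.0007
gripper_force: 0.0
```

>>> send_rows --increments '[{"gripper": 1, "linear": [0, 0, -0.0005], "delta_rot": [0, 0, 0]}, {"gripper": 1, "linear": [0, 0, -0.001], "delta_rot": [0, 0, 0]}, {"gripper": 1, "linear": [0, 0, -0.001], "delta_rot": [0, 0, 0]}, {"gripper": 1, "linear": [0, 0, -0.001], "delta_rot": [0, 0, 0]}]'

```text
clock: 3.25
position: [0.5181, 0.1353, 0.0498]
ee_rot: [-0.0, 0.783, 0.622, -0.0]
contact_force: [-0.5, -0.3, 0.6]
width: -0.0003
gripper_force: 0.0
```

>>> send_rows --increments '[{"gripper": 1, "linear": [0, 0, -0.0005], "delta_rot": [0, 0, 0]}, {"gripper": 1, "linear": [0, 0, -0.001], "delta_rot": [0, 0, 0]}, {"gripper": 1, "linear": [0, 0, -0.001], "delta_rot": [0, 0, 0]}, {"gripper": 1, "linear": [0, 0, -0.001], "delta_rot": [0, 0, 0]}]'

```text
clock: 3.65
position: [0.5182, 0.1353, 0.0492]
ee_rot: [0.0, 0.783, 0.622, 0.0]
contact_force: [-0.8, -0.1, 4.9]
width: 0.0002
gripper_force: 2.2
```

>>> send_rows --increments '[{"gripper": 1, "linear": [0, 0, -0.0012], "delta_rot": [0, 0, 0]}, {"gripper": 1, "linear": [0, 0, -0.0024], "delta_rot": [0, 0, 0]}, {"gripper": 1, "linear": [0, 0, -0.0035], "delta_rot": [0, 0, 0]}, {"gripper": 1, "linear": [0, 0, -0.0035], "delta_rot": [0, 0, 0]}, {"gripper": 1, "linear": [0, 0, -0.0035], "delta_rot": [0, 0, 0]}]'

```text
clock: 4.15
position: [0.5181, 0.1353, 0.0457]
ee_rot: [0.0, 0.783, 0.622, 0.0]
contact_force: [-1.6, -0.2, 6.3]
width: 0.0004
gripper_force: 2.9
```

>>> send_rows --increments '[{"gripper": 1, "linear": [0, 0, 0.003], "delta_rot": [0, 0, 0]}, {"gripper": 1, "linear": [0, 0, 0.006], "delta_rot": [0, 0, 0]}, {"gripper": 1, "linear": [0, 0, 0.006], "delta_rot": [0, 0, 0]}, {"gripper": 1, "linear": [0, 0, 0.006], "delta_rot": [0, 0, 0]}]'

```text
clock: 4.55
position: [0.5181, 0.1352, 0.0511]
ee_rot: [0.0, 0.783, 0.622, -0.0]
contact_force: [0.3, 0.5, 0.3]
width: -0.0003
gripper_force: 0.0
```

>>> send_rows --increments '[{"gripper": 1, "linear": [0, 0, -0.003], "delta_rot": [0, 0, 0]}, {"gripper": 1, "linear": [0, 0, -0.0055], "delta_rot": [0, 0, 0]}, {"gripper": 1, "linear": [0, 0, -0.007], "delta_rot": [0, 0, 0]}, {"gripper": 1, "linear": [0, 0, -0.007], "delta_rot": [0, 0, 0]}, {"gripper": 1, "linear": [0, 0, -0.007], "delta_rot": [0, 0, 0]}]'

```text
clock: 5.05
position: [0.5184, 0.1353, 0.0447]
ee_rot: [0.0, 0.783, 0.622, 0.0]
contact_force: [-0.4, -0.4, 5.1]
width: -0.0
gripper_force: 2.9
```

>>> send_rows --increments '[{"gripper": 1, "linear": [0, 0, 0.0035], "delta_rot": [0, 0, 0]}, {"gripper": 1, "linear": [0, 0, 0.007], "delta_rot": [0, 0, 0]}, {"gripper": 1, "linear": [0, 0, 0.007], "delta_rot": [0, 0, 0]}, {"gripper": 1, "linear": [0, 0, 0.007], "delta_rot": [0, 0, 0]}]'

```text
clock: 5.45
position: [0.5178, 0.1352, 0.0511]
ee_rot: [-0.0, 0.783, 0.622, -0.0]
contact_force: [-0.1, 0.6, -0.0]
width: 0.0002
gripper_force: 0.0
```

Depth 4.6 mm isn't enough. I'll try 5.6, coming back to the same height each time.

>>> send_rows --increments '[{"gripper": 1, "linear": [0, 0, -0.004], "delta_rot": [0, 0, 0]}, {"gripper": 1, "linear": [0, 0, -0.0065], "delta_rot": [0, 0, 0]}, {"gripper": 1, "linear": [0, 0, -0.008], "delta_rot": [0, 0, 0]}, {"gripper": 1, "linear": [0, 0, -0.008], "delta_rot": [0, 0, 0]}, {"gripper": 1, "linear": [0, 0, -0.008], "delta_rot": [0, 0, 0]}]'

```text
clock: 5.95
position: [0.5183, 0.1353, 0.0436]
ee_rot: [0.0, 0.783, 0.622, 0.0]
contact_force: [-1.2, 0.1, 5.4]
width: -0.0003
gripper_force: 2.9
```

>>> send_rows --increments '[{"gripper": 1, "linear": [0, 0, 0.004], "delta_rot": [0, 0, 0]}, {"gripper": 1, "linear": [0, 0, 0.008], "delta_rot": [0, 0, 0]}, {"gripper": 1, "linear": [0, 0, 0.008], "delta_rot": [0, 0, 0]}, {"gripper": 1, "linear": [0, 0, 0.008], "delta_rot": [0, 0, 0]}]'

```text
clock: 6.35
position: [0.5178, 0.1352, 0.0511]
ee_rot: [-0.0, 0.783, 0.622, -0.0]
contact_force: [-0.2, -0.0, -0.2]
width: 0.0005
gripper_force: 0.0
```

>>> send_rows --increments '[{"gripper": 1, "linear": [0, 0, -0.004], "delta_rot": [0, 0, 0]}, {"gripper": 1, "linear": [0, 0, -0.0075], "delta_rot": [0, 0, 0]}, {"gripper": 1, "linear": [0, 0, -0.009], "delta_rot": [0, 0, 0]}, {"gripper": 1, "linear": [0, 0, -0.009], "delta_rot": [0, 0, 0]}, {"gripper": 1, "linear": [0, 0, -0.009], "delta_rot": [0, 0, 0]}]'

```text
clock: 6.85
position: [0.5183, 0.1353, 0.0425]
ee_rot: [0.0, 0.783, 0.622, 0.0]
contact_force: [-0.5, -0.7, 5.7]
width: 0.0001
gripper_force: 3.0
```

>>> send_rows --increments '[{"gripper": 1, "linear": [0, 0, 0.0045], "delta_rot": [0, 0, 0]}, {"gripper": 1, "linear": [0, 0, 0.009], "delta_rot": [0, 0, 0]}, {"gripper": 1, "linear": [0, 0, 0.009], "delta_rot": [0, 0, 0]}, {"gripper": 1, "linear": [0, 0, 0.009], "delta_rot": [0, 0, 0]}]'

```text
clock: 7.25
position: [0.5178, 0.1352, 0.0511]
ee_rot: [-0.0, 0.783, 0.622, -0.0]
contact_force: [0.2, 0.3, 0.4]
width: 0.0
gripper_force: 0.0
```

>>> send_rows --increments '[{"gripper": 1, "linear": [0, 0, -0.004], "delta_rot": [0, 0, 0]}, {"gripper": 1, "linear": [0, 0, -0.008], "delta_rot": [0, 0, 0]}, {"gripper": 1, "linear": [0, 0, -0.01], "delta_rot": [0, 0, 0]}, {"gripper": 1, "linear": [0, 0, -0.01], "delta_rot": [0, 0, 0]}, {"gripper": 1, "linear": [0, 0, -0.01], "delta_rot": [0, 0, 0]}]'

```text
clock: 7.75
position: [0.5183, 0.1353, 0.0416]
ee_rot: [0.0, 0.783, 0.622, 0.0]
contact_force: [-0.9, -0.6, 6.9]
width: -0.0001
gripper_force: 3.0
```

>>> send_rows --increments '[{"gripper": 1, "linear": [0, 0, 0.005], "delta_rot": [0, 0, 0]}, {"gripper": 1, "linear": [0, 0, 0.01], "delta_rot": [0, 0, 0]}, {"gripper": 1, "linear": [0, 0, 0.01], "delta_rot": [0, 0, 0]}, {"gripper": 1, "linear": [0, 0, 0.01], "delta_rot": [0, 0, 0]}]'

```text
clock: 8.15
position: [0.5178, 0.1352, 0.0511]
ee_rot: [-0.0, 0.783, 0.622, -0.0]
contact_force: [0.1, 0.8, -0.7]
width: -0.0002
gripper_force: 0.0
```

>>> send_rows --increments '[{"gripper": 1, "linear": [0, 0, -0.005], "delta_rot": [0, 0, 0]}, {"gripper": 1, "linear": [0, 0, -0.009], "delta_rot": [0, 0, 0]}, {"gripper": 1, "linear": [0, 0, -0.011], "delta_rot": [0, 0, 0]}, {"gripper": 1, "linear": [0, 0, -0.011], "delta_rot": [0, 0, 0]}, {"gripper": 1, "linear": [0, 0, -0.011], "delta_rot": [0, 0, 0]}]'

```text
clock: 8.65
position: [0.5183, 0.1353, 0.0406]
ee_rot: [0.0, 0.783, 0.622, 0.0]
contact_force: [-0.3, -1.2, 5.4]
width: -0.0
gripper_force: 3.1
```

>>> send_rows --increments '[{"gripper": 1, "linear": [0, 0, 0.0055], "delta_rot": [0, 0, 0]}, {"gripper": 1, "linear": [0, 0, 0.011], "delta_rot": [0, 0, 0]}, {"gripper": 1, "linear": [0, 0, 0.011], "delta_rot": [0, 0, 0]}, {"gripper": 1, "linear": [0, 0, 0.011], "delta_rot": [0, 0, 0]}]'

```text
clock: 9.05
position: [0.5178, 0.1352, 0.0512]
ee_rot: [-0.0, 0.783, 0.622, -0.0]
contact_force: [-0.8, 0.1, 0.1]
width: 0.0
gripper_force: 0.0
```

>>> send_rows --increments '[{"gripper": 1, "linear": [0, 0, -0.005], "delta_rot": [0, 0, 0]}, {"gripper": 1, "linear": [0, 0, -0.01], "delta_rot": [0, 0, 0]}, {"gripper": 1, "linear": [0, 0, -0.012], "delta_rot": [0, 0, 0]}, {"gripper": 1, "linear": [0, 0, -0.012], "delta_rot": [0, 0, 0]}, {"gripper": 1, "linear": [0, 0, -0.012], "delta_rot": [0, 0, 0]}]'

```text
clock: 9.55
position: [0.5183, 0.1353, 0.0396]
ee_rot: [0.0, 0.783, 0.622, 0.0]
contact_force: [-1.7, -0.2, 7.3]
width: 0.0002
gripper_force: 3.2
```

>>> send_rows --increments '[{"gripper": 1, "linear": [0, 0, 0.006], "delta_rot": [0, 0, 0]}, {"gripper": 1, "linear": [0, 0, 0.012], "delta_rot": [0, 0, 0]}, {"gripper": 1, "linear": [0, 0, 0.012], "delta_rot": [0, 0, 0]}, {"gripper": 1, "linear": [0, 0, 0.012], "delta_rot": [0, 0, 0]}]'

```text
clock: 9.95
position: [0.5179, 0.1352, 0.0512]
ee_rot: [-0.0, 0.783, 0.622, -0.0]
contact_force: [-0.5, 0.1, 0.3]
width: 0.0002
gripper_force: 0.0
```

>>> send_rows --increments '[{"gripper": 1, "linear": [0, 0, -0.006], "delta_rot": [0, 0, 0]}, {"gripper": 1, "linear": [0, 0, -0.011], "delta_rot": [0, 0, 0]}, {"gripper": 1, "linear": [0, 0, -0.013], "delta_rot": [0, 0, 0]}, {"gripper": 1, "linear": [0, 0, -0.013], "delta_rot": [0, 0, 0]}, {"gripper": 1, "linear": [0, 0, -0.013], "delta_rot": [0, 0, 0]}]'

```text
clock: 10.45
position: [0.5184, 0.1353, 0.0386]
ee_rot: [0.0, 0.783, 0.622, 0.0]
contact_force: [-0.9, -0.6, 5.7]
width: 0.0004
gripper_force: 3.2
```

>>> send_rows --increments '[{"gripper": 1, "linear": [0, 0, 0.0065], "delta_rot": [0, 0, 0]}, {"gripper": 1, "linear": [0, 0, 0.013], "delta_rot": [0, 0, 0]}, {"gripper": 1, "linear": [0, 0, 0.013], "delta_rot": [0, 0, 0]}, {"gripper": 1, "linear": [0, 0, 0.013], "delta_rot": [0, 0, 0]}]'

```text
clock: 10.85
position: [0.5181, 0.1353, 0.0522]
ee_rot: [0.0, 0.783, 0.623, 0.0]
contact_force: [-1.1, 0.2, 5.3]
width: -0.0004
gripper_force: 2.6
```

The latch has let go: the block pushes back above its rest height. I'll withdraw slowly so the carrier follows, then open the gripper higher up.

>>> send_rows --increments '[{"gripper": 1, "linear": [0, 0, 0.004], "delta_rot": [0, 0, 0]}, {"gripper": 1, "linear": [0, 0, 0.008], "delta_rot": [0, 0, 0]}, {"gripper": 1, "linear": [0, 0, 0.012], "delta_rot": [0, 0, 0]}, {"gripper": 1, "linear": [0, 0, 0.016], "delta_rot": [0, 0, 0]}, {"gripper": 1, "linear": [0, 0, 0.02], "delta_rot": [0, 0, 0]}, {"gripper": 1, "linear": [0, 0, 0.028], "delta_rot": [0, 0, 0]}, {"gripper": 1, "linear": [0, 0, 0.045], "delta_rot": [0, 0, 0]}, {"gripper": 1, "linear": [0, 0, 0.055], "delta_rot": [0, 0, 0]}]'

```text
clock: 11.65
position: [0.5186, 0.1353, 0.1074]
ee_rot: [0.0, 0.783, 0.622, 0.001]
contact_force: [-0.3, 0.5, -0.4]
width: -0.0001
gripper_force: 0.0
```

>>> send_rows --increments '[{"gripper": -1, "linear": [0, 0, 0], "delta_rot": [0, 0, 0]}, {"gripper": -1, "linear": [0, 0, 0], "delta_rot": [0, 0, 0]}, {"gripper": -1, "linear": [0, 0, 0], "delta_rot": [0, 0, 0]}, {"gripper": -1, "linear": [0, 0, 0], "delta_rot": [0, 0, 0]}, {"gripper": -1, "linear": [0, 0, 0], "delta_rot": [0, 0, 0]}, {"gripper": -1, "linear": [0, 0, 0], "delta_rot": [0, 0, 0]}]'

```text
clock: 12.25
position: [0.518, 0.1352, 0.106]
ee_rot: [-0.0, 0.783, 0.622, -0.0]
contact_force: [0.3, 0.0, -0.6]
width: 0.0847
gripper_force: 0.0
```

```bash
python3 - <<'E'
from h import *
im=snap('scene','s2')['pixels']; s=get_state(); print(s['position'],s['contact_force'],s['width'])
t=snap('top','t2')['pixels']
a=cv2.resize(im[110:230,190:330],(560,480),interpolation=cv2.INTER_CUBIC)
cv2.imwrite('pics/c3.png',a)
E
```

```text
[0.51807956 0.13525319 0.10608743] [0.13551113 0.95259932 0.56325331] 0.08538453454202787
```

View pics/c3.png

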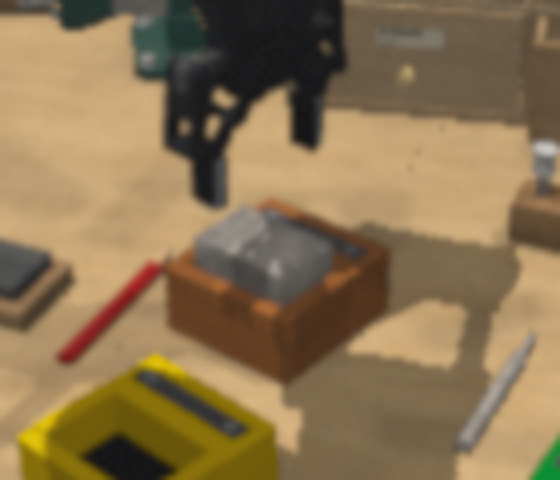

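The block's up about 20 mm, top centre at roughly (265,250) in the crop, and the fingers straddle its width. Now I'll lower the tool, close to about 52 mm and check the side force before gripping.

>>> send_rows --increments '[{"gripper": -1, "linear": [0.0, 0, -0.02], "delta_rot": [0, 0, 0]}, {"gripper": -1, "linear": [0.0, 0, -0.038], "delta_rot": [0, 0, 0]}, {"gripper": -1, "linear": [0.0, 0, -0.05], "delta_rot": [0, 0, 0]}, {"gripper": -1, "linear": [0.0, 0, -0.055], "delta_rot": [0, 0, 0]}, {"gripper": -1, "linear": [0.0, 0, -0.0555], "delta_rot": [0, 0, 0]}, {"gripper": -1, "linear": [0.0, 0, -0.0555], "delta_rot": [0, 0, 0]}]'

```text
clock: 12.95
position: [0.5186, 0.1353, 0.0512]
ee_rot: [0.0, 0.783, 0.622, 0.0]
contact_force: [0.0, 0.1, -0.4]
width: 0.0852
gripper_force: 0.0
```

>>> send_rows --increments '[{"gripper": -0.5, "linear": [0, 0, 0], "delta_rot": [0, 0, 0]}, {"gripper": -0.3, "linear": [0, 0, 0], "delta_rot": [0, 0, 0]}, {"gripper": -0.25, "linear": [0, 0, 0], "delta_rot": [0, 0, 0]}, {"gripper": -0.25, "linear": [0, 0, 0], "delta_rot": [0, 0, 0]}, {"gripper": -0.25, "linear": [0, 0, 0], "delta_rot": [0, 0, 0]}]' --newtons 20

```text
clock: 13.45
position: [0.5189, 0.1353, 0.0512]
ee_rot: [0.001, 0.783, 0.622, 0.001]
contact_force: [0.6, 0.2, 1.7]
width: 0.0532
gripper_force: 0.6
```

Light contact on the +x finger, so I'll shift 1 mm toward +x, grip softly, then firmly.

>>> send_rows --increments '[{"gripper": -0.25, "linear": [0.001, 0, 0], "delta_rot": [0, 0, 0]}, {"gripper": -0.25, "linear": [0.001, 0, 0], "delta_rot": [0, 0, 0]}, {"gripper": -0.2, "linear": [0.001, 0, 0], "delta_rot": [0, 0, 0]}, {"gripper": -0.1, "linear": [0.001, 0, 0], "delta_rot": [0, 0, 0]}, {"gripper": 0, "linear": [0.001, 0, 0], "delta_rot": [0, 0, 0]}, {"gripper": 0, "linear": [0.001, 0, 0], "delta_rot": [0, 0, 0]}]' --newtons 20

```text
clock: 14.05
position: [0.5197, 0.1352, 0.0511]
ee_rot: [0.0, 0.783, 0.623, 0.0]
contact_force: [2.0, -0.2, 3.1]
width: 0.0495
gripper_force: 24.9
```

>>> send_rows --increments '[{"gripper": 1, "linear": [0.0, 0, 0], "delta_rot": [0, 0, 0]}, {"gripper": 1, "linear": [0, 0, 0], "delta_rot": [0, 0, 0]}, {"gripper": 1, "linear": [0, 0, 0.003], "delta_rot": [0, 0, 0]}, {"gripper": 1, "linear": [0, 0, 0.007], "delta_rot": [0, 0, 0]}, {"gripper": 1, "linear": [0, 0, 0.015], "delta_rot": [0, 0, 0]}, {"gripper": 1, "linear": [0, 0, 0.03], "delta_rot": [0, 0, 0]}, {"gripper": 1, "linear": [0, 0, 0.05], "delta_rot": [0, 0, 0]}, {"gripper": 1, "linear": [0, 0, 0.07], "delta_rot": [0, 0, 0]}]' --newtons 70

```text
clock: 14.85
position: [0.5174, 0.1353, 0.1211]
ee_rot: [-0.001, 0.783, 0.623, -0.002]
contact_force: [1.3, 0.2, -3.3]
width: 0.0482
gripper_force: 78.2
```

>>> send_rows --increments '[{"gripper": 1, "linear": [-0.005, 0.02, 0.005], "delta_rot": [0, 0, 0.02]}, {"gripper": 1, "linear": [-0.011, 0.055, 0.005], "delta_rot": [0, 0, 0.06]}, {"gripper": 1, "linear": [-0.017, 0.095, 0.005], "delta_rot": [0, 0, 0.1]}, {"gripper": 1, "linear": [-0.024, 0.135, 0.005], "delta_rot": [0, 0, 0.14]}, {"gripper": 1, "linear": [-0.031, 0.175, 0.005], "delta_rot": [0, 0, 0.18]}, {"gripper": 1, "linear": [-0.038, 0.21, 0], "delta_rot": [0, 0, 0.22]}, {"gripper": 1, "linear": [-0.041, 0.235, -0.01], "delta_rot": [0, 0, 0.242]}, {"gripper": 1, "linear": [-0.041, 0.242, -0.02], "delta_rot": [0, 0, 0.242]}]'

```text
clock: 15.65
position: [0.4764, 0.3798, 0.1004]
ee_rot: [-0.001, 0.701, 0.713, -0.0]
contact_force: [-0.1, -0.8, -3.0]
width: 0.0481
gripper_force: 78.3
```

>>> send_rows --increments '[{"gripper": 1, "linear": [0, 0, -0.015], "delta_rot": [0, 0, 0]}, {"gripper": 1, "linear": [0, 0, -0.03], "delta_rot": [0, 0, 0]}, {"gripper": 1, "linear": [0, 0, -0.04], "delta_rot": [0, 0, 0]}, {"gripper": 1, "linear": [0, 0, -0.048], "delta_rot": [0, 0, 0]}, {"gripper": 1, "linear": [0, 0, -0.054], "delta_rot": [0, 0, 0]}, {"gripper": 1, "linear": [0, 0, -0.054], "delta_rot": [0, 0, 0]}, {"gripper": 1, "linear": [0, 0, -0.054], "delta_rot": [0, 0, 0]}]'

```text
clock: 16.35
position: [0.4785, 0.3772, 0.0471]
ee_rot: [0.0, 0.702, 0.712, 0.0]
contact_force: [0.8, 0.0, -3.9]
width: 0.0485
gripper_force: 78.3
```

```bash
python3 - <<'E'
from h import *
im=snap('scene','s3')['pixels']; s=get_state(); print(s['position'],s['ee_rot'],s['contact_force'],s['width'])
cv2.imwrite('pics/c4.png',cv2.resize(im[90:230,100:260],None,fx=4,fy=4,interpolation=cv2.INTER_CUBIC))
E
```

```text
[0.47863156 0.37740681 0.047395  ] [1.86991417e-04 7.01850948e-01 7.12323586e-01 5.66830043e-04] [ 0.54027569  0.46007258 -2.94897237] 0.048303912638845044
```

View pics/c4.png

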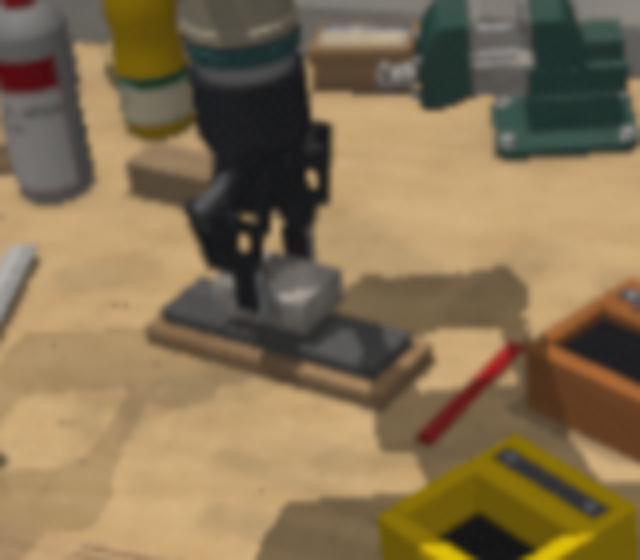

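The block hangs level above the stone, with its visible top at about (300,280) in the crop. I'll check whether it is off-centre in the grip by projecting where it should be.

```bash
python3 - <<'E'
from h import *
d=np.load('pics/s3.npz'); im=d['pixels'].copy()[90:230,100:260]; im=cv2.resize(im,None,fx=5,fy=5,interpolation=cv2.INTER_CUBIC)
from itertools import product
th=np.radians(90.8-90); c=np.array([.4785,.3773])
def draw(zs,hx,hy,c,col,dy=0):
    P=[]
    for z in zs:
        for a,b in((-1,-1),(1,-1),(1,1),(-1,1)):
            x,y=a*hx,b*hy; P.append([c[0]+x*np.cos(th)-y*np.sin(th),c[1]+x*np.sin(th)+y*np.cos(th),z])
    p=cv2.projectPoints(np.array(P),d['rvec'],d['tvec'],d['K'],np.array([float(d['k1']),0,0,0,0]))[0][:,0]
    p=((p-[100,90]+.5)*5-.5).round().astype(int)
    for k in range(len(zs)): cv2.polylines(im,[p[4*k:4*k+4]],True,col,1)
draw([.0412,.0662],.025,.0375,c,(0,255,255)); draw([.028],.025,.09,np.array([.478,.3774]),(0,255,0))
cv2.imwrite('pics/c5.png',im[100:600,50:700])
E
```

```text
(no output)
```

View pics/c5.png

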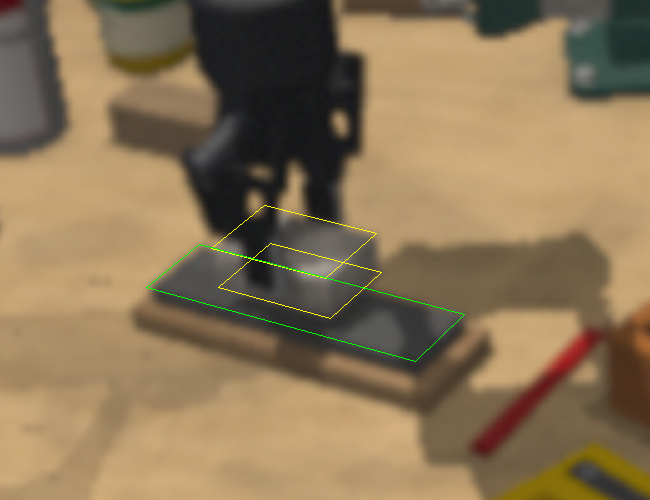

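Block and stone agree with the projected outlines to about a pixel. Now I'll lower it gently.

>>> send_rows --increments '[{"gripper": 1, "linear": [0, 0, -0.004], "delta_rot": [0, 0, 0]}, {"gripper": 1, "linear": [0, 0, -0.008], "delta_rot": [0, 0, 0]}, {"gripper": 1, "linear": [0, 0, -0.01], "delta_rot": [0, 0, 0]}, {"gripper": 1, "linear": [0, 0, -0.011], "delta_rot": [0, 0, 0]}, {"gripper": 1, "linear": [0, 0, -0.012], "delta_rot": [0, 0, 0]}, {"gripper": 1, "linear": [0, 0, -0.012], "delta_rot": [0, 0, 0]}, {"gripper": 1, "linear": [0, 0, -0.012], "delta_rot": [0, 0, 0]}]'

```text
clock: 17.1
position: [0.4782, 0.3773, 0.0349]
ee_rot: [0.0, 0.702, 0.712, 0.0]
contact_force: [-0.2, -0.2, -3.3]
width: 0.0483
gripper_force: 78.3
```

>>> send_rows --increments '[{"gripper": 1, "linear": [0, 0, -0.0003], "delta_rot": [0, 0, 0]}, {"gripper": 1, "linear": [0, 0, -0.0006], "delta_rot": [0, 0, 0]}, {"gripper": 1, "linear": [0, 0, -0.0009], "delta_rot": [0, 0, 0]}, {"gripper": 1, "linear": [0, 0, -0.0009], "delta_rot": [0, 0, 0]}]'

```text
clock: 17.5
position: [0.4783, 0.3773, 0.0344]
ee_rot: [0.0, 0.702, 0.712, 0.0]
contact_force: [-1.4, -1.1, 2.2]
width: 0.0482
gripper_force: 78.7
```

Contact. Release and withdraw.

>>> send_rows --increments '[{"gripper": -0.2, "linear": [0, 0, -0.0002], "delta_rot": [0, 0, 0]}, {"gripper": -0.4, "linear": [0, 0, -0.0002], "delta_rot": [0, 0, 0]}, {"gripper": -0.7, "linear": [0, 0, 0], "delta_rot": [0, 0, 0]}, {"gripper": -0.9, "linear": [0, 0, 0.0], "delta_rot": [0, 0, 0]}, {"gripper": -0.9, "linear": [0, 0, 0.01], "delta_rot": [0, 0, 0]}, {"gripper": -0.9, "linear": [0, 0, 0.03], "delta_rot": [0, 0, 0]}, {"gripper": -0.9, "linear": [0, 0, 0.07], "delta_rot": [0, 0, 0]}, {"gripper": -0.9, "linear": [0, 0, 0.11], "delta_rot": [0, 0, 0]}]' --newtons 20

```text
clock: 18.3
position: [0.4777, 0.377, 0.1452]
ee_rot: [-0.0, 0.702, 0.712, -0.001]
contact_force: [1.5, 0.6, 0.2]
width: 0.0811
gripper_force: 0.0
```

>>> send_rows --increments '[{"gripper": -0.9, "linear": [-0.04, 0.03, 0.03], "delta_rot": [0, 0, 0]}, {"gripper": -0.9, "linear": [-0.08, 0.06, 0.05], "delta_rot": [0, 0, 0]}, {"gripper": -0.9, "linear": [-0.12, 0.09, 0.06], "delta_rot": [0, 0, 0]}, {"gripper": -0.9, "linear": [-0.15, 0.12, 0.06], "delta_rot": [0, 0, 0]}, {"gripper": -0.9, "linear": [-0.17, 0.14, 0.06], "delta_rot": [0, 0, 0]}, {"gripper": -0.9, "linear": [-0.17, 0.14, 0.06], "delta_rot": [0, 0, 0]}, {"gripper": -0.9, "linear": [-0.17, 0.14, 0.06], "delta_rot": [0, 0, 0]}]'

```text
clock: 19.0
position: [0.3077, 0.5175, 0.2045]
ee_rot: [0.0, 0.701, 0.713, 0.0]
contact_force: [1.1, -0.4, 0.4]
width: 0.0809
gripper_force: 0.0
```

```bash
python3 - <<'E'
from h import *
im=snap('top','t4')['pixels']; s=get_state(); print(s['position'],s['contact_force'])
cv2.imwrite('pics/c6.png',cv2.resize(im[110:200,85:285],None,fx=4,fy=4,interpolation=cv2.INTER_CUBIC))
E
```

```text
[0.30839674 0.51689596 0.20430411] [ 0.04168578 -0.71304142  1.49307019]
```

View pics/c6.png

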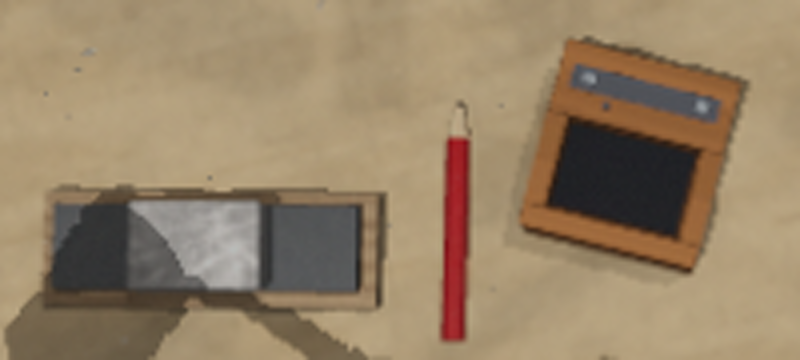

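The block lies flat and aligned on the stone, spanning about (127–262, 200–290) in the crop. The pencil hasn't moved and the case is empty, so I'll hand in.

```bash
python3 -c "
from rig import sign_off; print(sign_off())"
```

```text
the job is handed in; nothing more can be done
None
```

The wider block was released, lifted out and laid flat along the middle of the oil stone. The pencil did not move, and I never went near the narrower block or the nail punch. The job is handed in at about 19 s, but no verdict was returned.

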